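# Put a dye jar away in the dry box through its sprung flaps

## Robot

A 6-joint arm with a two-finger parallel gripper is mounted at the origin on a cart in front of the work surface, level with it; the furniture and walls round the work are solid. World frame = base frame: x ahead of the robot, y to its left, z up, the work surface at z = 0. Lengths are in m, angles in rad, forces in N, time in s.
With the tool pointing down it reaches from about 0.425 to 1.125 m from the base axis. Payload 14.9 kg.
Tool frame: the origin (TCP) lies at the very end of the fingers, on their centre line; the grasp point (between the pads) lies 19 mm behind it (manip.grasp_offset is the distance from the TCP to the grasp point, in m); x points along the fingers, y is the direction in which the jaws open and shut, and the axes are right-handed (so a half turn about x gives the same grasp; the last joint's range is limited). The gripper opens to 91 mm and grips with 3 to 60 N. Pads are 32 mm wide; open, the fingers measure 118 mm over their backs; the gripper's body (76 mm by 178 mm) begins 60 mm behind the grasp point.
Start: joints at [-1.371, 0.379, 1.734, -0, 1.028, -0.033], TCP at [0.161, -0.681, 0.214] pointing down, gripper open.
Joint ranges: [-2.77, 2.77], [-0.74, 2.19], [0, 2.66], [-1.06, 4.2], [0.31, 2.87], [-3.08, 3.08]. Speed limits (rad/s): [1.89, 1.89, 2.39, 3.14, 3.14, 3.14].

## Interface

Orientations are given as a rotation vector (axis times angle).
In Python, from rig import status, viewer, job, manip gives the robot as it stands.
- The arm moves only by the tool send_rows, never from a script. Its argument "commands" is a list of rows, each a list of 5 numbers: the shift along the tool's x, y, z in mm, then the turn about the tool's x in rad, then the finger opening in mm, from 0 to 91.2. In form: [[x, y, z, turn, fingers], ...]. A call has exactly 5 rows; each row shifts and turns the commanded pose from where the row before left it, along the tool's axes as they then stand; what a row does not reach is not made up. A row lasts 1/12 s, in which the tool goes at most 41.7 mm and 7.16 degrees, less where a joint would pass 70% of its speed; a pose out of reach is approached as far as the arm can. A call with a gripper value outside its range is refused whole. The fingers move at their own pace and stop on an object; "squeeze" is the grip in N (left out, the last holds). Time passes only in rows, so rows that do not move let the fingers close, or fill a call up. It gives the time, the measured TCP pose, the force and the opening at its end, in the units of the state.
- status.observe(): the state, without advancing time (a new reading comes with each control period).
- viewer.grab_frame(name): name is "side" or "top"; returns a dict with "color" (420x560x3 uint8, red, green, blue), "vertical_fov" (degrees; the focal length in pixels is half the picture's height over the tangent of half this angle, whatever the lens; pixels are square), "cx", "cy" (the principal point, pixels), "dist" ([k1, k2, p1, p2, k3] as OpenCV has them; the pictures are not rectified), "xyz" and "orientation" of the camera in the world. Camera axes: x right, y up, looking along -z (the intrinsics and any distortion apply to the point x, -y, -z); pixel columns grow to the right and rows downward; lengths in m; the calibration is good to about 2 mm. A picture is of the moment at which its call begins. There is no depth.
- job.close_job(): hands the job in, once; it reports no verdict.
The state is a dict: "t": time; "qpos": joint angles; "qvel": joint speeds; "effort": joint torques, N m; "tcp_pos": TCP position; "orientation": TCP orientation; "ft_force": force on the tool from outside, world axes, zero at the start; "moment": the same for the moment, N m; "finger_gap": finger opening in m.
Only numpy, scipy, OpenCV 4.12 (cv2) and the standard library are available. Lean on these libraries where they do the work, as an engineer would, in place of code of your own. Each camera call takes 0.05 s, during which the arm holds its last target.

## Task

Take the black-capped dye jar from the open worktop (not the ones by the drawer cabinet), stand it on the metal apron in front of the white dry box between the blue guides, and then push it through the two orange sprung flaps until it is fully inside and the flaps have swung shut behind it. Keep the jar upright all the way, and leave the two other jars and the dropper bottle where they stand.

Things in the scene. Friction and masses are not known exactly. Their poses are not given: they have to be found in the camera images.
- black_jar: Closed plastic jar of dye powder with a black cap, the one to put away: body 46 mm in diameter up to 56 mm height, black cap 40 mm in diameter above, 70 mm tall, about 0.13 kg. Origin at the centre of its underside, z axis up along the jar. It starts upright on the bench, in any of three places (left near, left far, right).
- dry_box: White drying box, 140 mm wide, roof (clear) at z = 100 mm, empty inside to the back wall at x = 148 mm; an apron stands before it. Fixed to the bench. Origin on the bench below the middle of the front panel's outer face; x points horizontally into the box, z up. The front looks to the robot's left: the box x axis points to its right (yaw -2.0 to -1.45 rad). Apron top and box floor are level, z = 6 mm, with no step between.
- apron_spot (a point): Point on top of the aluminium apron, on the centre line, 95 mm before the front panel: a good place to stand the jar. Axes as the box. The apron reaches 160 mm before the panel and is 116 mm wide. Two blue guides on it, tops at z = 19 mm: inner faces about 48 mm off the centre line at box x = -145 mm, narrowing to 28 mm at x = -55 mm, then straight to the front.
- doorway (a point): Middle of the opening at floor level (z = 6 mm), on the front panel's outer face; axes as the box. The opening is 60 mm wide and reaches up to a lintel at z = 86 mm; panel 6 mm thick. Too narrow for a gripper holding the jar from both sides, and the lintel stops upright fingers: push the jar from behind, low down, with closed fingers tilted forward under the lintel.
- flap_left (a joint): Orange flap (29 mm wide, 74 mm high, 3 mm thick), on an upright hinge at one jamb (box x = 3, y = 30 mm). 0 = shut, grows to 1.6 rad as it swings into the box; cannot open outwards. A light spring (0.005 N m shut, 0.018 N m open) shuts it within a second once free. The flaps need the first 32 mm behind the front: both can shut when the jar's rear side is 28 mm or more inside.
- flap_right (a joint): The other orange flap, its mirror image, hinged at the other jamb (box x = 3, y = -30 mm); 0 = shut, up to 1.6 rad as it swings into the box, sprung shut.
- cream_jar: Bystander: jar with a cream cap, 50 mm in diameter, 95 mm tall, origin at the centre of its underside. Stands in another of the three places; not to be moved.
- yellow_jar: Bystander: jar with a yellow cap, 50 mm in diameter, 66 mm tall, origin at the centre of its underside. Stands in another of the three places; not to be moved.
- dropper: Bystander: brown dropper bottle with a black teat, 33 mm in diameter, 102 mm tall, origin at the centre of its underside, standing beyond the back of the box, to the robot's right; not to be moved.
Not all that is in view belongs to the job. Leave any pink or purple look-alike of the black_jar alone.

How it is judged:
By the outcome, as a careful person would: the job done as asked, in the order asked, and still so for the second after the job is handed in, with the robot touching nothing.
It also fails if it takes over 59 s, if anything falls off the work surface, if the arm or the gripper's body presses on something with over 40 N, if the wrist force passes 120 N, or if a joint passes its speed limit or range.

## Working session

There is one attempt and no reset: what is moved stays moved. The work goes in short steps, Python scripts to look and compute and a tool call to move; the robot and the scene stay as the last step left them, time stands still between calls to the robot, and variables do not carry over. Pictures are saved under pics/ and viewed, and the job is handed in when it is done.

Besides the shell and the picture viewer there is one more tool, called after "Request:" as a command line: name --pt "numbers of a row" for each row, then --argument value for the rest. send_rows: Moves the arm, as the interface text tells. Its arguments: {"type":"object","properties":{"commands":{"type":"array","items":{"type":"array","items":{"type":"number"}}},"squeeze":{"type":"number"}},"required":["commands"]}

```bash
ls; mkdir -p pics; cat > h.py <<'E'
import numpy as np, cv2
from scipy.spatial.transform import Rotation as R
from rig import status, viewer, job, manip
def grab(n,fn=None):
    f=viewer.grab_frame(n)
    if fn: cv2.imwrite('pics/'+fn,cv2.cvtColor(f['color'],cv2.COLOR_RGB2BGR))
    return f
def K(f):
    h=f['color'].shape[0]; F=h/2/np.tan(np.radians(f['vertical_fov'])/2)
    return np.array([[F,0,f['cx']],[0,F,f['cy']],[0,0,1.]])
def rot(f):
    o=np.array(f['orientation'],float)
    return o if o.shape==(3,3) else R.from_rotvec(o).as_matrix()
def ray(f,uv):
    p=cv2.undistortPoints(np.array([[uv]],float),K(f),np.array(f['dist'],float))[0,0]
    d=rot(f)@np.array([p[0],-p[1],-1.]); return np.array(f['xyz'],float),d/np.linalg.norm(d)
def plane(f,uv,z):
    o,d=ray(f,uv); return o+d*(z-o[2])/d[2]
def proj(f,P):
    P=np.atleast_2d(P); c=(P-np.array(f['xyz']))@rot(f); c=c*np.array([1,-1,-1])
    return cv2.projectPoints(c.reshape(-1,1,3),np.zeros(3),np.zeros(3),K(f),np.array(f['dist'],float))[0].reshape(-1,2)
E
python3 - <<'E'
from h import *
for n in('side','top'):
    f=grab(n,n+'0.png'); print({k:v for k,v in f.items() if k!='color'})
s=status.observe(); print(s, manip.grasp_offset)
print(R.from_rotvec(s['orientation']).as_matrix().round(3))
E
```

```text
pics
{'vertical_fov': 55.34115439291197, 'cx': 279.53724184648115, 'cy': 204.96709650088997, 'dist': array([-0.017177,  0.      ,  0.      ,  0.      ,  0.      ]), 'xyz': array([ 0.36263904, -0.75315094,  0.73852645]), 'orientation': array([ 0.86025414, -0.10052468, -0.24190781])}
{'vertical_fov': 51.56371775371373, 'cx': 282.51044135407915, 'cy': 209.2834277224971, 'dist': array([-0.0816068,  0.       ,  0.       ,  0.       ,  0.       ]), 'xyz': array([0.39413109, 0.00504057, 1.51324781]), 'orientation': array([ 0.09290436, -0.0891538 , -1.57431546])}
{'t': 0.1, 'qpos': array([-1.37129129e+00,  3.79346463e-01,  1.73472223e+00, -1.40468045e-05,
        1.02850058e+00, -3.32819026e-02]), 'qvel': array([-0.00032954, -0.00127683, -0.00222881, -0.0014721 ,  0.00034633,
        0.00022593]), 'effort': array([-1.03929990e-03, -7.65034032e+01, -4.35290837e+01,  6.52175350e-02,
        3.98788042e-02, -2.10611688e-05]), 'tcp_pos': array([ 0.16141624, -0.6807694 ,  0.21336067]), 'orientation': array([ 2.09834555,  0.24638891, -2.09854216]), 'ft_force': array([-0.30456983, -0.67939438,  0.45317467]), 'moment': array([0.04971003, 0.07157477, 0.00585139]), 'finger_gap': 0.09135879939626497} 0.0188
[[-0.     0.231 -0.973]
 [ 0.001 -0.973 -0.231]
 [-1.    -0.001 -0.   ]]
```

View pics/side0.png

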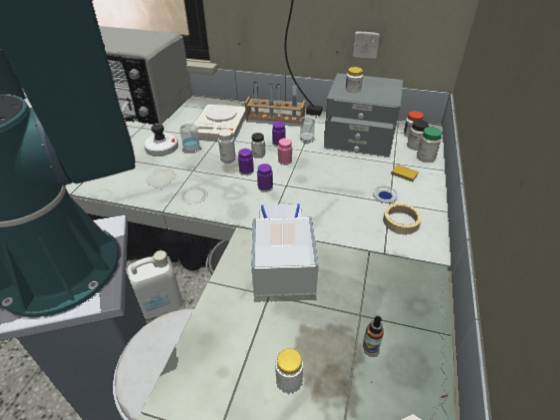

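View pics/top0.png

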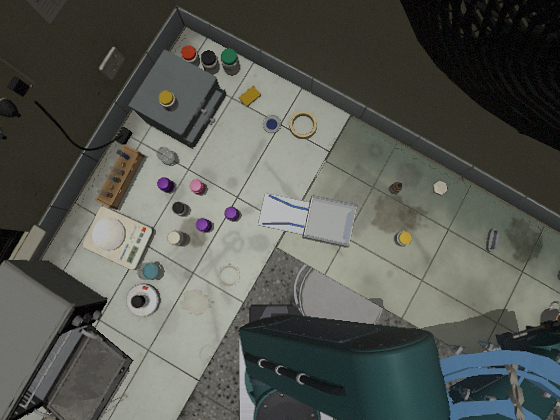

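```bash
python3 - <<'E'
from h import *
a=cv2.imread('pics/top0.png')[150:280,130:370]; b=cv2.imread('pics/side0.png')[90:300,190:340]
cv2.imwrite('pics/ct.png',cv2.resize(a,None,fx=3.3,fy=3.3,interpolation=cv2.INTER_CUBIC)); cv2.imwrite('pics/cs.png',cv2.resize(b,None,fx=2.8,fy=2.8,interpolation=cv2.INTER_CUBIC))
f=grab('top')
for n,uv,z in [('black',(180,208),.07),('pur1',(165,185),.07),('pink',(197,187),.07),('pur2',(204,225),.07),('pur3',(232,214),.07),('cream',(176,238),.095),('yellow',(404,238),.066),('knob',(138,302),.05),('blackcab',(209,58),.07)]:
    print(n,plane(f,uv,z).round(3))
E
```

```text
black [0.568 0.353 0.07 ]
pur1 [0.647 0.406 0.07 ]
pink [0.639 0.296 0.07 ]
pur2 [0.511 0.27  0.07 ]
pur3 [0.547 0.177 0.07 ]
cream [0.466 0.358 0.095]
yellow [ 0.464 -0.398  0.066]
knob [0.254 0.494 0.05 ]
blackcab [1.101 0.265 0.07 ]
```

View pics/ct.png

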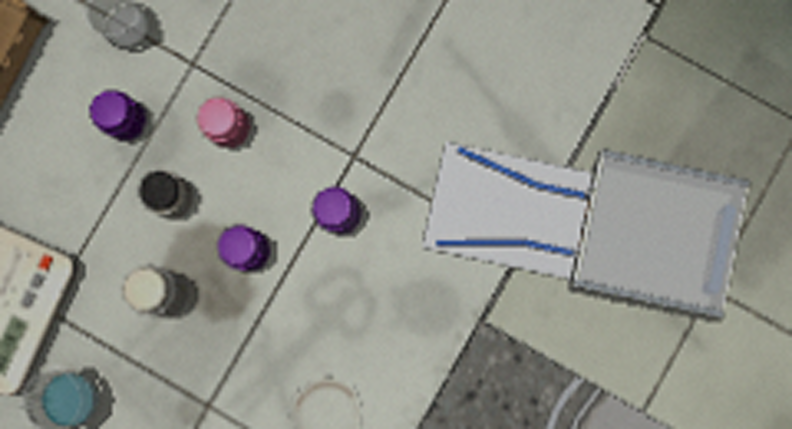

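View pics/cs.png

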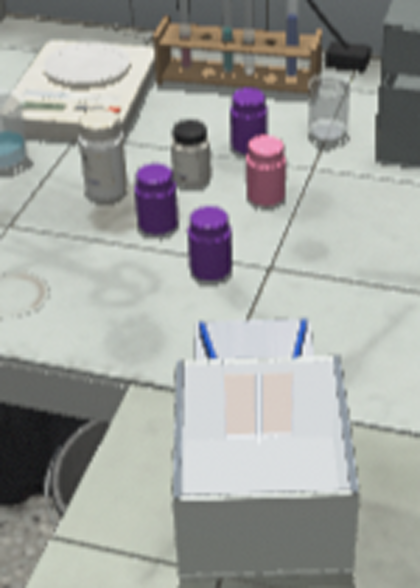

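```bash
python3 - <<'E'
from h import *
f=grab('top'); g=grab('side')
im=f['color']; hsv=cv2.cvtColor(im,cv2.COLOR_RGB2HSV)
px=lambda x,y:(130+x/3.3-.35,150+y/3.3-.35)
print('apron outer',[plane(f,px(*p),.006)[:2].round(4) for p in [(443,143),(425,248)]])
rc=[plane(f,px(*p),.1)[:2] for p in [(600,150),(750,182),(720,318),(572,290)]]
print('roof',np.round(rc,4),[np.linalg.norm(rc[i]-rc[(i+1)%4]).round(3) for i in range(4)])
x=(rc[1]-rc[0])+(rc[2]-rc[3]); print('yaw',np.arctan2(x[1],x[0]), 'front mid',(rc[0]+rc[3])/2)
# blue guides
m=cv2.inRange(hsv,(100,120,60),(125,255,255)); m[:, :255]=0;m[:,310:]=0;m[:180]=0;m[245:]=0
n,l,st,c=cv2.connectedComponentsWithStats(m)
for i in range(1,n):
    if st[i,4]>15:
        ys,xs=np.where(l==i); print(i,st[i])
        for xx in sorted(set(xs))[::6]: 
            print('  ',xx,ys[xs==xx].mean().round(1),plane(f,(xx,ys[xs==xx].mean()),.019)[:2].round(4))
# black cap
for F,box,nm in((f,(165,195,195,222),'top'),(g,(248,128,270,160),'side')):
    s=F['color'][box[1]:box[3],box[0]:box[2]].max(2)
    mm=(s<60).astype(np.uint8); n,l,st,c=cv2.connectedComponentsWithStats(mm); k=1+np.argmax(st[1:,4])
    print(nm,st[k],c[k]+[box[0],box[1]], plane(F,c[k]+[box[0],box[1]],.068).round(4))
cv2.imwrite('pics/c2.png',cv2.resize(np.hstack([cv2.cvtColor(f['color'],4)[190:230,160:200],cv2.cvtColor(g['color'],4)[125:165,240:280]]),None,fx=9,fy=9,interpolation=0))
E
```

```text
apron outer [array([0.6274, 0.0732]), array([0.5156, 0.0922])]
roof [[ 0.6049 -0.0874]
 [ 0.572  -0.2364]
 [ 0.4373 -0.2035]
 [ 0.4658 -0.0581]] [np.float64(0.153), np.float64(0.139), np.float64(0.148), np.float64(0.142)]
yaw -1.776472600443415 front mid [ 0.53537016 -0.07273674]
1 [269 195  38  15  54]
   269 195.0 [0.6182 0.0548]
   275 197.5 [0.6093 0.034 ]
   281 200.5 [0.5987 0.0132]
   287 203.0 [ 0.5898 -0.0075]
   293 206.0 [ 0.5792 -0.0282]
   299 207.0 [ 0.5756 -0.049 ]
   305 208.0 [ 0.572  -0.0697]
2 [262 223  41   4  45]
   262 223.0 [0.5208 0.0791]
   268 223.0 [0.5207 0.0584]
   274 223.0 [0.5205 0.0377]
   280 223.0 [0.5204 0.0171]
   286 223.0 [ 0.5203 -0.0036]
   292 224.0 [ 0.5167 -0.0243]
   298 225.0 [ 0.5132 -0.0449]
top [  8   7  15  14 128] [179.4453125 207.9140625] [0.5689 0.3549 0.068 ]
side [ 5  9 10  5 32] [257.15625 139.0625 ] [0.5657 0.3411 0.068 ]
```

View pics/c2.png

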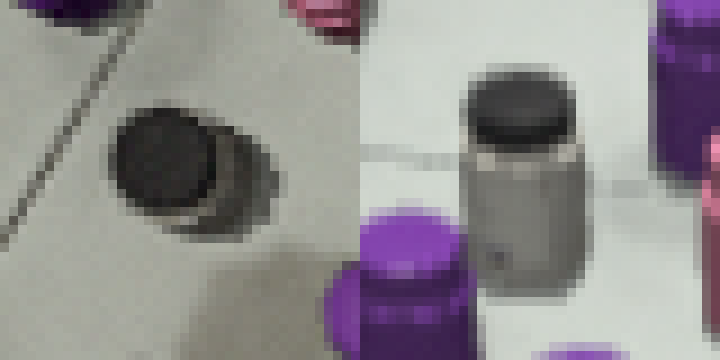

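```bash
python3 - <<'E'
from h import *
f=grab('top'); g=grab('side')
im=f['color'].astype(float); b=np.clip(im[:,:,2]-im[:,:,0]-15,0,None)
out={}
for nm,r in (('L',(188,214)),('R',(216,232))):
    P=[]
    for x in range(264,304):
        w=b[r[0]:r[1],x]
        if w.sum()>20: P.append(plane(f,(x,(w*np.arange(*r)).sum()/w.sum()),.016)[:2])
    out[nm]=np.array(P)
def loc(P,o,yaw):
    c,s=np.cos(yaw),np.sin(yaw); d=np.array(P)[:,:2]-o; return np.c_[d@[c,s],d@[-s,c]]
for yaw,o in((-1.785,(.5355,-.073)),):
    for k in out: print(k,(loc(out[k],o,yaw)*1000).round(0)[::4].tolist())
# triangulate cap
o1,d1=ray(f,(177.5,207.0)); o2,d2=ray(g,(257.2,135.3))
A=np.c_[d1,-d2]; t=np.linalg.lstsq(A,o2-o1,rcond=None)[0]; print(o1+d1*t[0],o2+d2*t[1])
# overlay
vis={}
for n,F,sc,cr in(('top',f,3,(180,250,250,360)),('side',g,4,(190,305,235,335))):
    I=cv2.cvtColor(F['color'],4).copy(); cr_=I[cr[0]:cr[1],cr[2]:cr[3]]; S=5 if n=='top' else 5
    I=cv2.resize(cr_,None,fx=S,fy=S,interpolation=cv2.INTER_CUBIC)
    o=np.array([.5355,-.073]);yaw=-1.785;c,s=np.cos(yaw),np.sin(yaw)
    W=lambda x,y,z:np.array([o[0]+c*x-s*y,o[1]+s*x+c*y,z])
    def pl(L,col):
        q=proj(F,np.array([W(*p) for p in L])); q=((q-[cr[2],cr[0]]+.5)*S).astype(np.int32); cv2.polylines(I,[q.reshape(-1,1,2)],False,col,1)
    for sg in(1,-1): pl([(-.145,sg*.048,.019),(-.055,sg*.028,.019),(0,sg*.028,.019)],(0,0,255))
    pl([(0,.07,.1),(.154,.07,.1),(.154,-.07,.1),(0,-.07,.1),(0,.07,.1)],(0,160,0))
    pl([(0,.058,.006),(-.16,.058,.006),(-.16,-.058,.006),(0,-.058,.006)],(255,0,255))
    cv2.imwrite(f'pics/ov_{n}.png',I)
E
```

```text
L [[-143.0, 55.0], [-128.0, 51.0], [-113.0, 48.0], [-98.0, 44.0], [-83.0, 41.0], [-68.0, 38.0], [-53.0, 34.0], [-39.0, 35.0], [-25.0, 34.0]]
R [[-139.0, -45.0], [-125.0, -42.0], [-112.0, -39.0], [-98.0, -36.0], [-85.0, -34.0], [-71.0, -31.0], [-58.0, -28.0], [-44.0, -28.0], [-30.0, -27.0], [-16.0, -28.0]]
[0.5718151  0.36119304 0.06960324] [0.57028094 0.36139548 0.06946436]
```

View pics/ov_top.png

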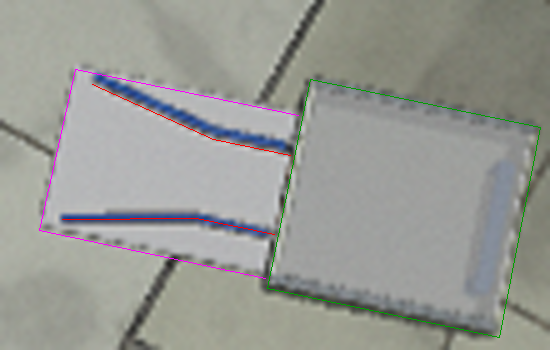

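View pics/ov_side.png

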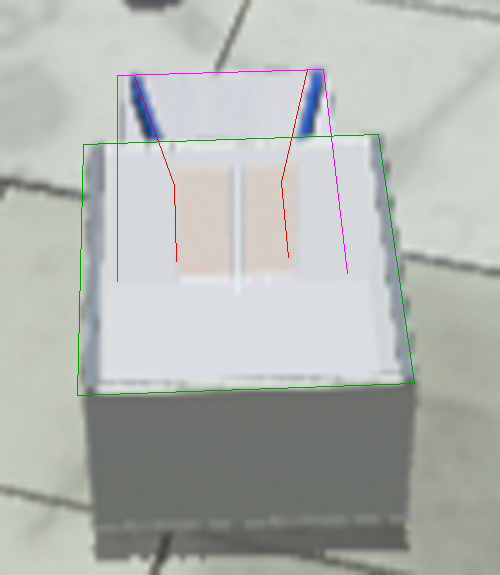

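Candidates: black cap top (178,207)/side (257,135) = target. The others are the black cap by the cabinet (209,58), the hotplate knob (138,302), purple jars (165,185), (204,225), (232,214) and the pink jar (197,187). The crop shows a grey jar with a black cap on the open worktop, triangulated at z=0.0695, which matches 70 mm.

Request:
send_rows --pt "0 -19.5 -27.9 0 91" --pt "0 -19.5 -27.9 0 91" --pt "0 -19.5 -27.9 0 91" --pt "0 -19.5 -27.9 0 91" --pt "0 -19.5 -27.9 0 91" --squeeze 20

```text
t: 0.77
tcp_pos: [0.2755, -0.5528, 0.214]
orientation: [2.098, 0.245, -2.098]
ft_force: [0.4, 0.1, -0.1]
finger_gap: 0.0909
```

Request:
send_rows --pt "0 -19.5 -27.9 0 91" --pt "0 -19.5 -27.9 0 91" --pt "0 -19.5 -27.9 0 91" --pt "0 -19.5 -27.9 0 91" --pt "0 -19.5 -27.9 0 91"

```text
t: 1.18
tcp_pos: [0.3888, -0.4257, 0.2141]
orientation: [2.098, 0.245, -2.098]
ft_force: [0.8, -1.1, 0.0]
finger_gap: 0.091
```

Request:
send_rows --pt "0 -19.5 -27.9 0 91" --pt "0 -19.5 -27.9 0 91" --pt "0 -19.5 -27.9 0 91" --pt "0 -19.5 -27.9 0 91" --pt "0 -19.5 -27.9 0 91"

```text
t: 1.6
tcp_pos: [0.5022, -0.2985, 0.2141]
orientation: [2.098, 0.245, -2.098]
ft_force: [0.1, -0.3, -0.1]
finger_gap: 0.0907
```

Request:
send_rows --pt "0 -31.3 -11 0 91" --pt "0 -31.3 -11 0 91" --pt "0 -31.3 -11 0 91" --pt "0 -31.3 -11 0 91" --pt "0 -31.3 -11 0 91"

```text
t: 2.02
tcp_pos: [0.5185, -0.1334, 0.214]
orientation: [2.098, 0.245, -2.098]
ft_force: [0.5, -0.1, -1.1]
finger_gap: 0.0906
```

Request:
send_rows --pt "0 -31.3 -11 0 91" --pt "0 -31.3 -11 0 91" --pt "0 -31.3 -11 0 91" --pt "0 -31.3 -11 0 91" --pt "0 -31.3 -11 0 91"

```text
t: 2.43
tcp_pos: [0.536, 0.0316, 0.2142]
orientation: [2.098, 0.245, -2.098]
ft_force: [-0.3, -0.1, -0.3]
finger_gap: 0.0908
```

Request:
send_rows --pt "0 -31.3 -11 0 91" --pt "0 -31.3 -11 0 91" --pt "0 -31.3 -11 0 91" --pt "0 -31.3 -11 0 91" --pt "0 -31.3 -11 0 91"

```text
t: 2.85
tcp_pos: [0.5534, 0.1967, 0.2141]
orientation: [2.098, 0.245, -2.098]
ft_force: [0.7, -0.8, -0.6]
finger_gap: 0.091
```

Request:
send_rows --pt "0 -31.3 -11 0 91" --pt "0 -31.3 -11 0 91" --pt "0 -31.3 -11 0 91" --pt "0 -31.3 -11 0 91" --pt "0 -31.3 -11 0 91"

```text
t: 3.27
tcp_pos: [0.5707, 0.3616, 0.214]
orientation: [2.098, 0.245, -2.098]
ft_force: [0.9, -0.5, 1.1]
finger_gap: 0.0909
```

```bash
python3 - <<'E'
from h import *
f=grab('top','t1.png'); g=grab('side','s1.png')
s=status.observe(); print(s['tcp_pos'],s['qpos'].round(3))
M=R.from_rotvec(s['orientation']).as_matrix(); print(M.round(3)); print('delta tool mm', (M.T@(np.array([.571,.361,.1])-s['tcp_pos'])*1000).round(1))
E
```

```text
[0.57099602 0.36377725 0.21396758] [5.330e-01 3.430e-01 1.784e+00 1.000e-03 1.013e+00 1.868e+00]
[[ 0.001  0.233 -0.972]
 [ 0.001 -0.972 -0.233]
 [-1.    -0.001 -0.001]]
delta tool mm [114.    2.8   0.8]
```

View pics/s1.png

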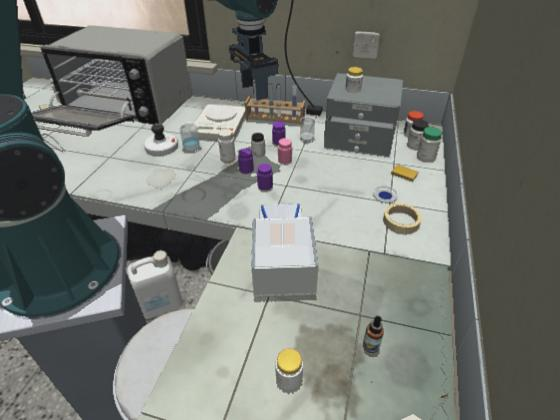

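Request:
send_rows --pt "25 2.5 0.8 0 91" --pt "25 0 0 0 91" --pt "25 0 0 0 91" --pt "25 0 0 0 91" --pt "10 0 0 0 91"

```text
t: 3.78
tcp_pos: [0.5691, 0.356, 0.1007]
orientation: [2.094, 0.243, -2.101]
ft_force: [-0.2, 0.3, 0.4]
finger_gap: 0.091
```

```bash
python3 - <<'E'
from h import *
f=grab('top','t1.png'); g=grab('side','s1.png')
I=lambda f,a,b,c,d:cv2.resize(cv2.cvtColor(f['color'],4)[a:b,c:d],(400,400),interpolation=2)
cv2.imwrite('pics/g1.png',np.hstack([I(f,160,260,130,230),I(g,80,180,210,310)]))
s=status.observe(); print(s['tcp_pos'])
E
```

```text
[0.5696936  0.35636513 0.10226859]
```

View pics/g1.png

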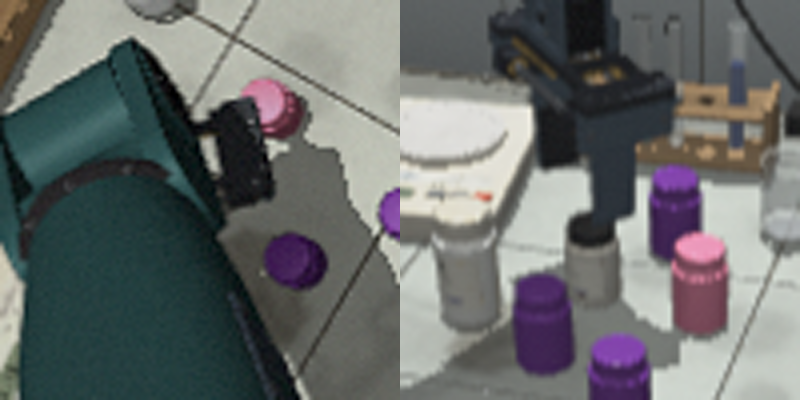

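```bash
python3 - <<'E'
from h import *
for i in range(3):
    grab('top'); s=status.observe(); print(s['t'],s['tcp_pos'].round(4),s['qpos'].round(4))
E
```

```text
3.9333 [0.5706 0.357  0.104 ] [ 0.5244  0.4754  1.8291 -0.      0.8381  1.8626]
3.9833 [0.5712 0.3574 0.105 ] [ 0.5245  0.4743  1.8283 -0.      0.8382  1.8626]
4.0333 [0.5715 0.3576 0.1056] [0.5246 0.4736 1.828  0.     0.838  1.8627]
```

Request:
send_rows --pt "20 -3 -0.5 0 91" --pt "20 0 0 0 91" --pt "20 0 0 0 91" --pt "14 0 0 0 91" --pt "6 0 0 0 91"

```text
t: 4.45
tcp_pos: [0.5703, 0.3602, 0.0232]
orientation: [2.097, 0.245, -2.098]
ft_force: [0.1, -1.0, 0.3]
finger_gap: 0.0912
```

Request:
send_rows --pt "0 0 0 0 91" --pt "0 0 0 0 40" --pt "0 0 0 0 40" --pt "0 0 0 0 40" --pt "0 0 0 0 40" --squeeze 20

```text
t: 4.87
tcp_pos: [0.5709, 0.3606, 0.0249]
orientation: [2.099, 0.246, -2.097]
ft_force: [0.7, 0.6, -0.1]
finger_gap: 0.0671
```

Request:
send_rows --pt "0 0 0 0 40" --pt "0 0 0 0 40" --pt "0 0 0 0 40" --pt "0 0 0 0 40" --pt "0 0 0 0 40"

```text
t: 5.28
tcp_pos: [0.5705, 0.3603, 0.0241]
orientation: [2.098, 0.245, -2.098]
ft_force: [-0.7, 0.5, 3.3]
finger_gap: 0.0458
```

```bash
python3 - <<'E'
from h import *
g=grab('side','s1.png')
I=lambda f,a,b,c,d:cv2.resize(cv2.cvtColor(f['color'],4)[a:b,c:d],(400,400),interpolation=2)
cv2.imwrite('pics/g2.png',np.hstack([I(g,80,180,210,310)]))
s=status.observe(); print(s['tcp_pos'],s['qpos'].round(3),s['finger_gap'])
E
```

```text
[0.57051151 0.36036304 0.02407977] [0.529 0.593 1.83  0.    0.718 1.867] 0.0457017306507455
```

View pics/g2.png

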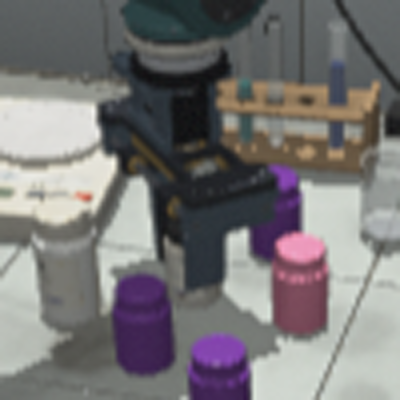

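Request:
send_rows --pt "26 0 0 0 40" --pt "0 0 0 0 40" --pt "0 0 0 0 40" --pt "0 0 0 0 40" --pt "0 0 0 0 40"

```text
t: 5.75
tcp_pos: [0.5741, 0.3621, 0.0003]
orientation: [2.107, 0.249, -2.091]
ft_force: [10.1, 4.0, 11.9]
finger_gap: 0.0459
```

I got the sign wrong: tool +x points down, so that row lowered the fingers onto the bench at about 12 N, which is harmless. I'll open, go back up and regrip.

Request:
send_rows --pt "-2 0 0 0 91" --pt "0 0 0 0 91" --pt "0 0 0 0 91" --pt "0 0 0 0 91" --pt "-8 0 0 0 91"

```text
t: 6.17
tcp_pos: [0.5694, 0.3599, 0.0068]
orientation: [2.095, 0.244, -2.1]
ft_force: [-1.1, 0.3, -0.9]
finger_gap: 0.076
```

Request:
send_rows --pt "-16 0 0 0 91" --pt "0 0 0 0 91" --pt "0 0 0 0 91" --pt "0 0 0 0 91" --pt "0 0 0 0 91"

```text
t: 6.58
tcp_pos: [0.5702, 0.3601, 0.0237]
orientation: [2.098, 0.245, -2.098]
ft_force: [1.0, 0.0, -0.8]
finger_gap: 0.0908
```

```bash
python3 - <<'E'
from h import *
g=grab('side','s1.png');f=grab('top')
I=lambda f,a,b,c,d:cv2.resize(cv2.cvtColor(f['color'],4)[a:b,c:d],(400,400),interpolation=2)
cv2.imwrite('pics/g3.png',np.hstack([I(g,80,180,210,310),I(f,160,260,130,230)]))
s=status.observe(); print(s['tcp_pos'],s['qpos'].round(3),s['finger_gap'])
E
```

```text
[0.57016127 0.36010625 0.02352435] [ 0.529  0.594  1.83  -0.     0.718  1.867] 0.09080281392708892
```

View pics/g3.png

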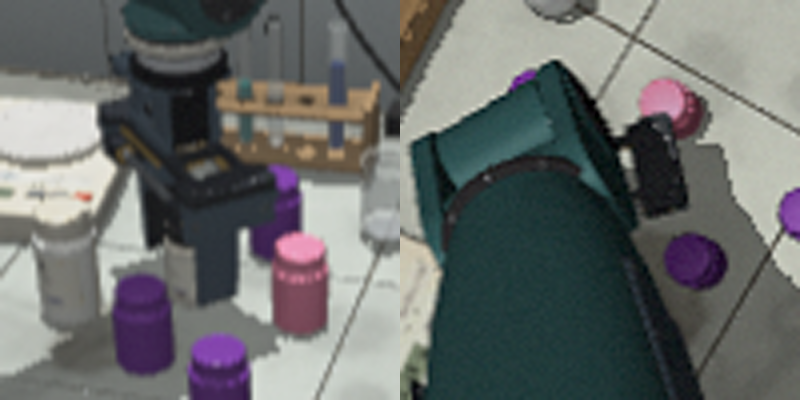

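The jar is still upright at the same spot between the fingers. I'll regrip and lift with negative x.

Request:
send_rows --pt "0 0 0 0 40" --pt "0 0 0 0 40" --pt "0 0 0 0 40" --pt "0 0 0 0 40" --pt "0 0 0 0 40" --squeeze 20

```text
t: 7.1
tcp_pos: [0.5704, 0.3603, 0.0239]
orientation: [2.098, 0.245, -2.098]
ft_force: [0.4, -1.2, -0.5]
finger_gap: 0.0605
```

Request:
send_rows --pt "0 0 0 0 40" --pt "0 0 0 0 40" --pt "0 0 0 0 40" --pt "0 0 0 0 40" --pt "0 0 0 0 40"

```text
t: 7.52
tcp_pos: [0.5705, 0.3603, 0.024]
orientation: [2.098, 0.245, -2.098]
ft_force: [0.2, -0.2, -0.7]
finger_gap: 0.0461
```

Request:
send_rows --pt "-15 0 0 0 40" --pt "-25 0 0 0 40" --pt "-30 0 0 -0.1121 40" --pt "-30 0 0 -0.1121 40" --pt "-25 0 0 -0.1121 40"

```text
t: 7.93
tcp_pos: [0.5707, 0.3604, 0.1521]
orientation: [1.897, 0.56, -1.894]
ft_force: [0.2, 0.3, -0.7]
finger_gap: 0.0458
```

Request:
send_rows --pt "0 0 0 -0.1121 40" --pt "0 0 0 -0.1121 40" --pt "0 0 0 -0.1121 40" --pt "0 0 0 -0.1121 40" --pt "0 0 0 -0.1121 40"

```text
t: 8.35
tcp_pos: [0.5704, 0.3603, 0.1502]
orientation: [1.523, 0.971, -1.522]
ft_force: [-0.1, 0.5, -0.3]
finger_gap: 0.0456
```

Request:
send_rows --pt "0 0 0 -0.1121 40" --pt "0 0 0 -0.1121 40" --pt "0 0 20 0 40" --pt "0 0 30 0 40" --pt "0 0 30 0 40"

```text
t: 8.77
tcp_pos: [0.5529, 0.2817, 0.1498]
orientation: [1.367, 1.099, -1.366]
ft_force: [0.9, -0.4, -1.8]
finger_gap: 0.0454
```

```bash
cat > st.py <<'E'
from h import *
g=grab('side');f=grab('top')
I=lambda f,a,b,c,d:cv2.resize(cv2.cvtColor(f['color'],4)[a:b,c:d],(400,400),interpolation=2)
import sys
cv2.imwrite('pics/'+sys.argv[1],np.hstack([I(g,80,300,180,400),I(f,130,290,150,310)]))
s=status.observe(); print(s['t'],s['tcp_pos'],s['qpos'].round(3),s['finger_gap'])
M=R.from_rotvec(s['orientation']).as_matrix(); print(M.round(3))
o=np.array([.539,-.0738]);yaw=-1.785;c,sn=np.cos(yaw),np.sin(yaw)
d=s['tcp_pos'][:2]-o; print('box xy mm',(d@[c,sn]*1000).round(1),(d@[-sn,c]*1000).round(1))
t=np.array([*(o-.095*np.array([c,sn])),.0]); print('to spot, tool mm',(M.T@(t-s['tcp_pos'])*1000).round(1))
E
python3 st.py g4.png
```

```text
8.8667 [0.55203384 0.27915087 0.14959198] [ 0.431  0.337  1.931 -0.     0.875  0.65 ] 0.0458191729606514
[[-0.001  0.976 -0.217]
 [-0.001 -0.217 -0.976]
 [-1.    -0.001  0.001]]
box xy mm -347.7 -62.3
to spot, tool mm [149.8  63.5 252.2]
```

View pics/g4.png

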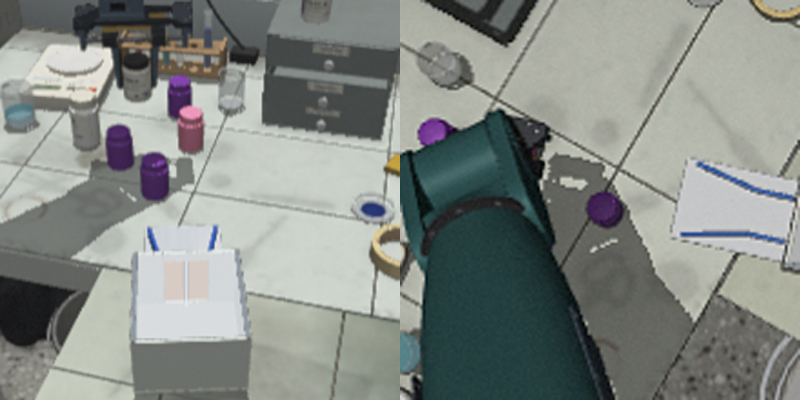

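Request:
send_rows --pt "0 6.3 25.2 0 40" --pt "0 6.3 25.2 0 40" --pt "0 6.3 25.2 0 40" --pt "0 6.3 25.2 0 40" --pt "0 6.3 25.2 0 40"

```text
t: 9.28
tcp_pos: [0.557, 0.1515, 0.1499]
orientation: [1.368, 1.098, -1.366]
ft_force: [0.9, -0.3, -0.5]
finger_gap: 0.0458
```

Request:
send_rows --pt "0 6.3 25.2 0 40" --pt "0 6.3 25.2 0 40" --pt "0 6.3 25.2 0 40" --pt "0 6.3 25.2 0 40" --pt "0 6.3 25.2 0 40"

```text
t: 9.7
tcp_pos: [0.5608, 0.0215, 0.15]
orientation: [1.368, 1.098, -1.366]
ft_force: [0.5, -0.2, -1.2]
finger_gap: 0.0459
```

Request:
send_rows --pt "20 0 0 0 40" --pt "20 0 0 0 40" --pt "20 0 0 0 40" --pt "10 0 0 0 40" --pt "0 0 0 0 40"

```text
t: 10.12
tcp_pos: [0.5595, 0.0227, 0.0776]
orientation: [1.366, 1.1, -1.369]
ft_force: [-0.2, 0.7, -0.2]
finger_gap: 0.0457
```

```bash
python3 st.py g5.png
```

```text
10.2167 [0.56089258 0.02273647 0.07966214] [-1.000e-03  3.660e-01  2.063e+00  0.000e+00  7.130e-01  2.160e-01] 0.04606893186151553
[[ 0.     0.977 -0.215]
 [ 0.    -0.215 -0.977]
 [-1.     0.    -0.   ]]
box xy mm -99.0 0.9
to spot, tool mm [79.7 -0.9  4. ]
```

View pics/g5.png

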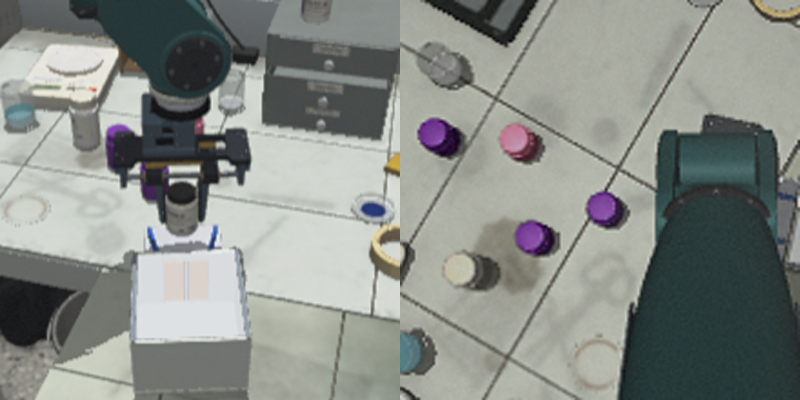

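Request:
send_rows --pt "15 0 0 0 40" --pt "15 0 0 0 40" --pt "10 0 0 0 40" --pt "6 0 0 0 40" --pt "3 0 0 0 40"

```text
t: 10.63
tcp_pos: [0.5606, 0.0226, 0.0299]
orientation: [1.367, 1.099, -1.367]
ft_force: [-0.6, 0.3, -0.6]
finger_gap: 0.0456
```

Request:
send_rows --pt "0 0 0 0 40" --pt "0 0 0 0 40" --pt "0 0 0 0 40" --pt "0 0 0 0 40" --pt "0 0 0 0 40"

```text
t: 11.05
tcp_pos: [0.5607, 0.0226, 0.0303]
orientation: [1.367, 1.098, -1.367]
ft_force: [0.6, -0.2, -1.3]
finger_gap: 0.0456
```

```bash
python3 st.py g6.png
```

```text
11.15 [0.56058712 0.02252882 0.03010945] [-1.000e-03  4.540e-01  2.064e+00  0.000e+00  6.240e-01  2.160e-01] 0.045956632798192024
[[ 0.     0.977 -0.215]
 [ 0.    -0.215 -0.977]
 [-1.     0.    -0.   ]]
box xy mm -98.7 0.6
to spot, tool mm [30.1 -0.6  3.7]
```

View pics/g6.png

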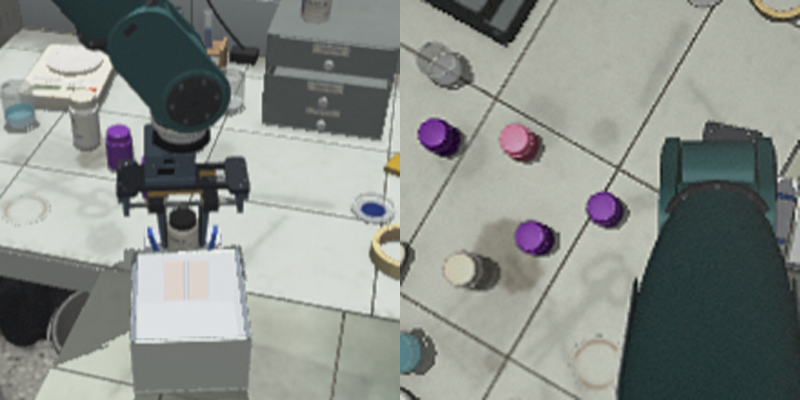

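Request:
send_rows --pt "1 0 0 0 40" --pt "0 0 0 0 91" --pt "0 0 0 0 91" --pt "0 0 0 0 91" --pt "0 0 0 0 91"

```text
t: 11.57
tcp_pos: [0.5605, 0.0225, 0.0289]
orientation: [1.367, 1.099, -1.367]
ft_force: [0.1, -0.1, -0.2]
finger_gap: 0.0696
```

Request:
send_rows --pt "0 0 0 0 91" --pt "-10 0 0 0 91" --pt "-25 0 0 0 91" --pt "-35 0 0 0 91" --pt "-35 0 0 0 91"

```text
t: 11.98
tcp_pos: [0.5598, 0.0225, 0.1352]
orientation: [1.366, 1.1, -1.369]
ft_force: [0.1, 0.3, -0.0]
finger_gap: 0.0906
```

```bash
python3 st.py g7.png
```

```text
12.0833 [0.56358119 0.02256682 0.13981331] [-1.000e-03  2.690e-01  2.049e+00  0.000e+00  8.160e-01  2.160e-01] 0.09106547295958811
[[ 0.008  0.977 -0.215]
 [ 0.    -0.215 -0.977]
 [-1.     0.008 -0.002]]
box xy mm -99.4 3.5
to spot, tool mm [139.8  -4.6   4.6]
```

View pics/g7.png

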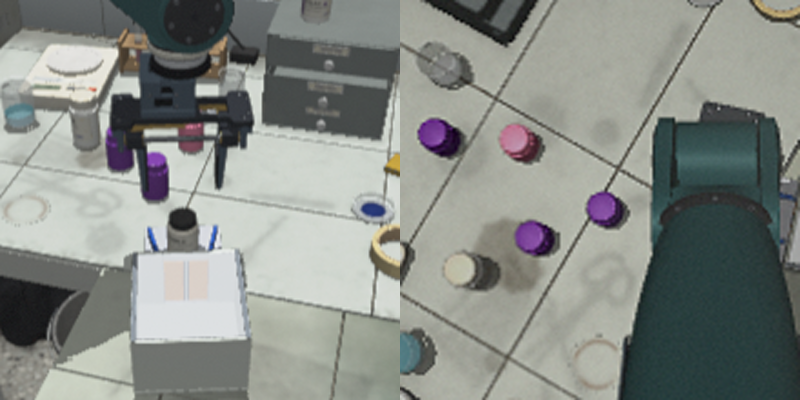

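Jar stands upright on the apron between the guides. For the push the fingers must tilt, but the interface has no tilt command. I'll try to get the tilt at the arm's inner reach limit (j5 stop), at the azimuth opposite the push direction.

Request:
send_rows --pt "-20 0 0 0 40" --pt "-10 -21.1 -28.9 0 0" --pt "-10 -21.1 -28.9 0 0" --pt "-10 -21.1 -28.9 0 0" --pt "-10 -21.1 -28.9 0 0"

```text
t: 12.5
tcp_pos: [0.502, 0.1546, 0.1948]
orientation: [1.368, 1.098, -1.368]
ft_force: [0.6, 0.5, 0.6]
finger_gap: 0.0605
```

Request:
send_rows --pt "-10 -21.1 -28.9 0 0" --pt "-10 -21.1 -28.9 0 0" --pt "-10 -21.1 -28.9 0 0" --pt "-10 -21.1 -28.9 0 0" --pt "-10 -21.1 -28.9 0 0"

```text
t: 12.92
tcp_pos: [0.4298, 0.3188, 0.2448]
orientation: [1.367, 1.099, -1.367]
ft_force: [0.4, -0.8, 0.4]
finger_gap: 0.0272
```

Request:
send_rows --pt "0 -33.6 -6.9 0 0" --pt "0 -33.6 -6.9 0 0" --pt "0 -33.6 -6.9 0 0" --pt "0 -33.6 -6.9 0 0" --pt "0 -33.6 -6.9 0 0"

```text
t: 13.33
tcp_pos: [0.2727, 0.3874, 0.2442]
orientation: [1.367, 1.099, -1.367]
ft_force: [0.3, 0.6, 0.1]
finger_gap: 0.0003
```

Request:
send_rows --pt "0 -33.6 -6.9 0 0" --pt "0 -33.6 -6.9 0 0" --pt "0 -33.6 -6.9 0 0" --pt "0 -33.6 -6.9 0 0" --pt "0 -33.6 -6.9 0 0"

```text
t: 13.75
tcp_pos: [0.116, 0.4573, 0.2443]
orientation: [1.368, 1.099, -1.367]
ft_force: [0.4, 1.5, 0.1]
finger_gap: 0.0006
```

```bash
python3 - <<'E'
from h import *
f=grab('top','t8.png'); s=status.observe(); print(s['t'],s['tcp_pos'],s['qpos'].round(3))
from scipy.optimize import least_squares
D=np.array([(.379,1.7347,.6997,.2134),(.343,1.784,.677,.214),(.594,1.83,.674,.0235),(.337,1.931,.6186,.1496),(.366,2.063,.561,.0797),(.454,2.064,.561,.0301),(s['qpos'][1],s['qpos'][2],np.hypot(*s['tcp_pos'][:2]),s['tcp_pos'][2])])
fn=lambda p:np.r_[p[0]+p[1]*np.sin(D[:,0])+p[2]*np.sin(D[:,0]+D[:,1])-D[:,2],p[3]+p[1]*np.cos(D[:,0])+p[2]*np.cos(D[:,0]+D[:,1])-D[:,3]]
r=least_squares(fn,[0,.5,.5,0]); print(r.x,np.abs(r.fun).max())
E
```

```text
13.8 [0.11249438 0.4589565  0.24439038] [ 1.280e+00 -3.300e-02  2.163e+00  1.000e-03  1.011e+00  1.496e+00]
[-0.01441607  0.52820903  0.59790188  0.03547393] 0.006752280209704309
```

View pics/t8.png

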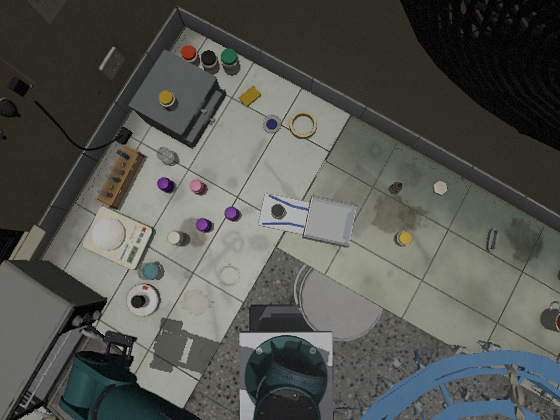

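```bash
python3 - <<'E'
import cv2
a=cv2.imread('pics/t8.png')
cv2.imwrite('pics/blue.png',cv2.resize(a[260:420,330:560],None,fx=3.4,fy=3.4,interpolation=2))
E
```

```text
(no output)
```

View pics/blue.png

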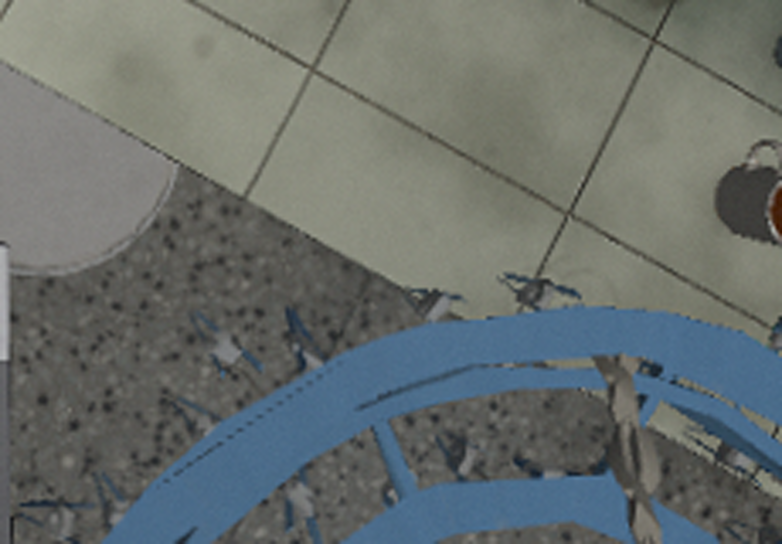

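The oven and bench leave no room for the inner limit. The j1 stop at +2.77 works better: its tangential direction there (azimuth about −111°) is close to the needed tilt direction (−102°). I'll go up high and round to it.

Request:
send_rows --pt "-40 0 0 -0.1 0" --pt "-40 0 0 -0.1 0" --pt "-40 0 0 -0.1 0" --pt "-40 0 0 0 0" --pt "-40 0 0 0 0"

```text
t: 14.22
tcp_pos: [0.1175, 0.4564, 0.4462]
orientation: [1.147, 1.248, -1.147]
ft_force: [0.2, 1.0, 0.6]
finger_gap: 0.0004
```

Request:
send_rows --pt "0 -32.7 3.5 0 0" --pt "0 -32.7 3.5 0 0" --pt "0 -32.7 3.5 0 0" --pt "0 -32.7 3.5 0 0" --pt "0 -32.7 3.5 0 0"

```text
t: 14.63
tcp_pos: [-0.0449, 0.4251, 0.4442]
orientation: [1.149, 1.247, -1.148]
ft_force: [-0.1, 0.3, -0.2]
finger_gap: 0.0004
```

Request:
send_rows --pt "0 -32.7 3.5 0 0" --pt "0 -32.7 3.5 0 0" --pt "0 -32.7 3.5 0 0" --pt "0 -32.7 3.5 0 0" --pt "0 -32.7 3.5 0 0"

```text
t: 15.05
tcp_pos: [-0.2065, 0.3941, 0.4443]
orientation: [1.148, 1.248, -1.148]
ft_force: [-0.1, 0.5, -0.3]
finger_gap: 0.0005
```

```bash
python3 - <<'E'
from h import *
f=grab('top','t9.png'); s=status.observe(); print(s['t'],s['tcp_pos'],s['qpos'].round(3))
M=R.from_rotvec(s['orientation']).as_matrix(); print(M.round(3))
E
```

```text
15.1 [-0.21027879  0.39337534  0.4441035 ] [ 2.009e+00 -2.650e-01  1.995e+00  2.000e-03  1.411e+00  1.924e+00]
[[-0.002  0.996  0.085]
 [-0.     0.085 -0.996]
 [-1.    -0.002  0.   ]]
```

View pics/t9.png

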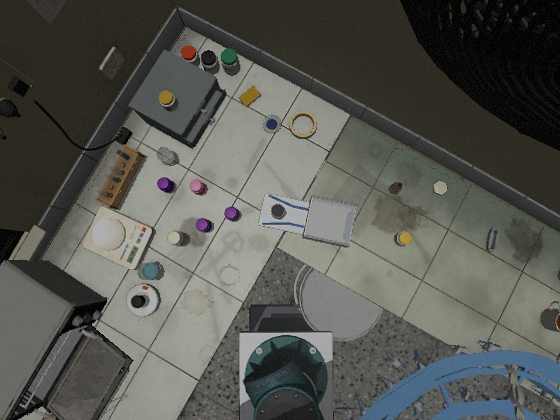

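Request:
send_rows --pt "0 -22.8 21.8 0 0" --pt "0 -22.8 21.8 0 0" --pt "0 -22.8 21.8 0 0" --pt "0 -22.8 21.8 0 0" --pt "0 -22.8 21.8 0 0"

```text
t: 15.52
tcp_pos: [-0.3101, 0.2756, 0.4442]
orientation: [1.148, 1.247, -1.148]
ft_force: [0.3, 0.2, 0.3]
finger_gap: 0.0005
```

Request:
send_rows --pt "0 -22.8 21.8 0 0" --pt "0 -22.8 21.8 0 0" --pt "0 -22.8 21.8 0 0" --pt "0 -17 16 0 0" --pt "0 0 0 0 0"

```text
t: 15.93
tcp_pos: [-0.3896, 0.1864, 0.444]
orientation: [1.145, 1.248, -1.146]
ft_force: [0.7, 0.6, -0.6]
finger_gap: 0.0004
```

Request:
send_rows --pt "0 -8.7 18 0 0" --pt "0 -8.7 18 0 0" --pt "0 -8.7 18 0 0" --pt "0 -8.7 18 0 0" --pt "0 -8.7 18 0 0"

```text
t: 16.35
tcp_pos: [-0.4114, 0.1274, 0.4442]
orientation: [1.126, 1.238, -1.165]
ft_force: [-0.3, 0.1, 0.2]
finger_gap: 0.0003
```

```bash
python3 - <<'E'
from h import *
s=status.observe(); print(s['t'],s['tcp_pos'],s['qpos'].round(3))
M=R.from_rotvec(s['orientation']).as_matrix(); print(M.round(3))
E
```

```text
16.35 [-0.41139462  0.12740737  0.44421769] [ 2.772 -0.297  2.019  0.025  1.42   2.684]
[[-0.009  0.996  0.084]
 [-0.023  0.084 -0.996]
 [-1.    -0.011  0.022]]
```

Request:
send_rows --pt "0 -8.7 18 0 0" --pt "0 -8.7 18 0 0" --pt "0 -8.7 18 0 0" --pt "0 -8.7 18 0 0" --pt "0 -8.7 18 0 0"

```text
t: 16.77
tcp_pos: [-0.4173, 0.1123, 0.4492]
orientation: [1.076, 1.215, -1.208]
ft_force: [-0.8, -0.3, -0.7]
finger_gap: 0.0005
```

```bash
python3 - <<'E'
from h import *
for i in range(2):
    s=status.observe(); print(s['t'],s['tcp_pos'],s['qpos'].round(5)); grab('top')
M=R.from_rotvec(s['orientation']).as_matrix(); print(M.round(3))
E
```

```text
16.7667 [-0.41733218  0.11230707  0.44915076] [ 2.77233 -0.29848  2.01319  0.08503  1.42743  2.67699]
16.8167 [-0.41748087  0.1120592   0.44941357] [ 2.77243 -0.29862  2.01289  0.08593  1.42762  2.67696]
[[-0.031  0.996  0.084]
 [-0.079  0.082 -0.994]
 [-0.996 -0.037  0.076]]
```

Request:
send_rows --pt "0 -17 37 0 0" --pt "0 -17 37 0 0" --pt "0 -17 37 0 0" --pt "0 -17 37 0 0" --pt "0 -17 37 0 0"

```text
t: 17.28
tcp_pos: [-0.4246, 0.081, 0.4765]
orientation: [0.972, 1.166, -1.289]
ft_force: [0.7, 0.3, -0.7]
finger_gap: 0.0002
```

```bash
cat > o.py <<'E'
from h import *
s=status.observe(); print(s['t'],s['tcp_pos'].round(4),s['qpos'].round(4))
M=R.from_rotvec(s['orientation']).as_matrix(); print(M.round(3)); print('tilt deg',np.degrees(np.arccos(-M[2,0])).round(1),'dir az',np.degrees(np.arctan2(M[1,0],M[0,0])).round(1))
E
python3 o.py
```

```text
17.2833 [-0.4246  0.081   0.4765] [ 2.7725 -0.3165  1.9878  0.2047  1.4723  2.669 ]
[[-0.073  0.993  0.09 ]
 [-0.189  0.075 -0.979]
 [-0.979 -0.088  0.182]]
tilt deg 11.7 dir az -111.1
```

Request:
send_rows --pt "8 -17 36 0 0" --pt "9 -17 36 0 0" --pt "10 -17 36 0 0" --pt "11 -17 36 0 0" --pt "12 -17 35 0 0"

```text
t: 17.7
tcp_pos: [-0.434, 0.0519, 0.4764]
orientation: [0.868, 1.115, -1.365]
ft_force: [-1.0, -0.1, -0.2]
finger_gap: 0.0004
```

Request:
send_rows --pt "12 -17 35 0 0" --pt "13 -17 35 0 0" --pt "13 -17 35 0 0" --pt "14 -17 34 0 0" --pt "15 -17 34 0 0"

```text
t: 18.12
tcp_pos: [-0.4453, 0.0258, 0.4839]
orientation: [0.766, 1.064, -1.435]
ft_force: [-0.7, 0.2, 0.4]
finger_gap: 0.0007
```

```bash
python3 o.py
```

```text
18.1167 [-0.4453  0.0258  0.4839] [ 2.7725 -0.3134  2.006   0.438   1.4602  2.6378]
[[-0.152  0.982  0.113]
 [-0.393  0.045 -0.918]
 [-0.907 -0.184  0.379]]
tilt deg 24.9 dir az -111.2
```

Request:
send_rows --pt "17 -16 33 0 0" --pt "17 -16 33 0 0" --pt "18 -16 33 0 0" --pt "19 -16 32 0 0" --pt "19 -16 32 0 0"

```text
t: 18.53
tcp_pos: [-0.4552, 0.002, 0.4879]
orientation: [0.668, 1.013, -1.497]
ft_force: [0.6, -0.0, 0.3]
finger_gap: 0.0009
```

Request:
send_rows --pt "20 -16 32 0 0" --pt "21 -15 32 0 0" --pt "21 -15 31 0 0" --pt "22 -15 31 0 0" --pt "22 -15 31 0 0"

```text
t: 18.95
tcp_pos: [-0.4633, -0.0197, 0.4969]
orientation: [0.572, 0.962, -1.553]
ft_force: [-0.4, 0.7, 1.2]
finger_gap: 0.0004
```

```bash
python3 o.py
```

```text
18.95 [-0.4633 -0.0197  0.4969] [ 2.7725 -0.3055  2.0281  0.6536  1.4501  2.5975]
[[-0.218  0.965  0.149]
 [-0.563  0.    -0.826]
 [-0.797 -0.264  0.543]]
tilt deg 37.1 dir az -111.1
```

Request:
send_rows --pt "22 -15 31 0 0" --pt "23 -15 31 0 0" --pt "23 -14 30 0 0" --pt "24 -14 30 0 0" --pt "24 -14 30 0 0"

```text
t: 19.37
tcp_pos: [-0.4691, -0.039, 0.515]
orientation: [0.482, 0.913, -1.603]
ft_force: [0.4, -0.4, 0.2]
finger_gap: 0.0005
```

```bash
python3 o.py; python3 - <<'E'
from h import *
f=cv2.imread('pics/t9.png')
cv2.imwrite('pics/ap.png',cv2.resize(f[185:250,250:365],None,fx=6,fy=6,interpolation=2))
s=status.observe(); M=R.from_rotvec(s['orientation']).as_matrix()
# path in tool frame to lift away & roll needed so tool y horizontal & perpendicular to push
az=np.arctan2(M[1,0],M[0,0]); 
# roll phi about tool x making y comp along world z zero
phi=np.arctan2(-M[2,1],M[2,2]); print('roll for y horizontal',phi)
M2=M@R.from_rotvec([phi,0,0]).as_matrix(); print(M2.round(3))
E
```

```text
19.3667 [-0.4691 -0.039   0.515 ] [ 2.7725 -0.3095  2.0287  0.7511  1.4619  2.5884]
[[-0.245  0.955  0.169]
 [-0.633 -0.025 -0.774]
 [-0.735 -0.296  0.61 ]]
tilt deg 42.7 dir az -111.1
roll for y horizontal 0.4520816861771164
[[-0.245  0.933 -0.265]
 [-0.633 -0.361 -0.685]
 [-0.735  0.     0.678]]
```

View pics/ap.png

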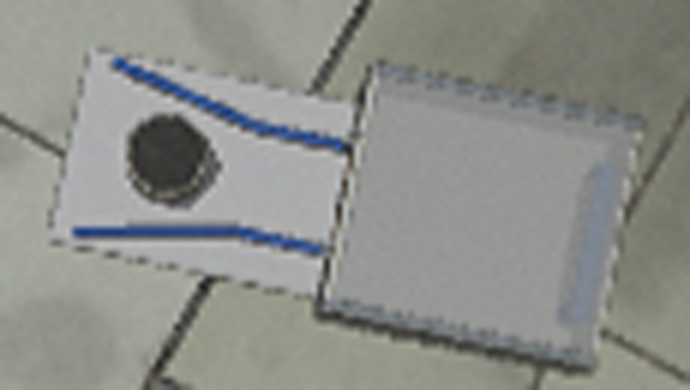

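```bash
cat > path.py <<'E'
from h import *
import sys
s=status.observe(); M=R.from_rotvec(s['orientation']).as_matrix()
W=[s['tcp_pos']]+[np.array(w) for w in eval(sys.argv[1])]; 
for a,b in zip(W[:-1],W[1:]):
    d=M.T@(b-a)*1000; n=int(np.ceil(np.linalg.norm(d)/40/5)*5); print(n,'rows of',(d/n).round(1), np.linalg.norm(d/n).round(1))
E
python3 path.py "[(-.33,.2,.5),(-.05,.32,.5),(.3,.28,.45),(.57,.09,.25)]"
python3 - <<'E'
from h import *
f=grab('top');g=grab('side')
for F,n in((f,'t'),(g,'s')):
    h=cv2.cvtColor(F['color'],cv2.COLOR_RGB2HSV); m=cv2.inRange(h,(125,80,60),(150,255,255))
    N,l,st,c=cv2.connectedComponentsWithStats(m)
    for i in range(1,N):
        if st[i,4]>30: print(n,st[i],c[i].round(1),plane(F,c[i],.06).round(3))
I=cv2.cvtColor(f['color'],4)
j=(f['color'][195:230,262:300].max(2)<75); ys,xs=np.where(j); print('jar px',xs.mean()+262,ys.mean()+195,plane(f,(xs.mean()+262,ys.mean()+195),.074))
E
```

```text
10 rows of [-17.4  13.1 -17.1] 27.7
10 rows of [-14.4  26.4  -4.6] 30.5
10 rows of [-2.4 35.   6. ] 35.6
10 rows of [20.1 32.2  7.1] 38.6
t [157 178  14  12 110] [162.9 182.8] [0.656 0.416 0.06 ]
t [225 207  13  13 126] [230.5 212.8] [0.552 0.183 0.06 ]
t [196 218  13  14 128] [201.9 224.4] [0.513 0.279 0.06 ]
s [272 121  13  24 226] [277.9 131.2] [0.645 0.384 0.06 ]
s [238 149  15  25 303] [245.2 160.7] [0.507 0.243 0.06 ]
s [257 164  15  26 336] [264.4 176.5] [0.545 0.15  0.06 ]
jar px 277.4793388429752 210.52892561983472 [0.55751001 0.02481927 0.074     ]
```

Request:
send_rows --pt "-17.4 13.1 -17.1 0 0" --pt "-17.4 13.1 -17.1 0 0" --pt "-17.4 13.1 -17.1 0 0" --pt "-17.4 13.1 -17.1 0 0" --pt "-17.4 13.1 -17.1 0 0"

```text
t: 19.88
tcp_pos: [-0.3987, 0.0818, 0.5073]
orientation: [0.484, 0.914, -1.602]
ft_force: [-0.0, 0.7, -0.0]
finger_gap: 0.0006
```

```bash
python3 o.py
```

```text
19.8833 [-0.3987  0.0818  0.5073] [ 2.4389 -0.32    2.0486  0.6985  1.6741  2.3355]
[[-0.244  0.955  0.169]
 [-0.631 -0.024 -0.775]
 [-0.736 -0.296  0.609]]
tilt deg 42.6 dir az -111.2
```

The tilt persists (42.6°). I'll carry on back round to the front.

Request:
send_rows --pt "-17.4 13.1 -17.1 0 0" --pt "-17.4 13.1 -17.1 0 0" --pt "-17.4 13.1 -17.1 0 0" --pt "-17.4 13.1 -17.1 0 0" --pt "-17.4 13.1 -17.1 0 0"

```text
t: 20.3
tcp_pos: [-0.3292, 0.2016, 0.4999]
orientation: [0.484, 0.914, -1.603]
ft_force: [-0.8, -0.4, -0.8]
finger_gap: 0.0006
```

Request:
send_rows --pt "-14.4 26.4 -4.6 0 0" --pt "-14.4 26.4 -4.6 0 0" --pt "-14.4 26.4 -4.6 0 0" --pt "-14.4 26.4 -4.6 0 0" --pt "-14.4 26.4 -4.6 0 0"

```text
t: 20.72
tcp_pos: [-0.189, 0.2608, 0.4999]
orientation: [0.484, 0.914, -1.602]
ft_force: [-0.7, -0.3, -0.8]
finger_gap: 0.0004
```

Request:
send_rows --pt "-14.4 26.4 -4.6 0 0" --pt "-14.4 26.4 -4.6 0 0" --pt "-14.4 26.4 -4.6 0 0" --pt "-14.4 26.4 -4.6 0 0" --pt "-14.4 26.4 -4.6 0 0"

```text
t: 21.13
tcp_pos: [-0.0491, 0.3209, 0.4998]
orientation: [0.484, 0.914, -1.603]
ft_force: [-0.7, 0.4, 0.2]
finger_gap: 0.0008
```

Request:
send_rows --pt "-2.4 35 6 0 0" --pt "-2.4 35 6 0 0" --pt "-2.4 35 6 0 0" --pt "-2.4 35 6 0 0" --pt "-2.4 35 6 0 0"

```text
t: 21.55
tcp_pos: [0.1262, 0.3, 0.475]
orientation: [0.484, 0.914, -1.602]
ft_force: [-0.3, 0.8, -0.2]
finger_gap: 0.0004
```

```bash
python3 o.py; python3 path.py "[(.3,.28,.45),(.57,.12,.25)]"
```

```text
21.55 [0.1262 0.3    0.475 ] [ 1.1372 -0.1225  1.9475 -0.0495  2.0585  1.048 ]
[[-0.244  0.955  0.168]
 [-0.631 -0.025 -0.775]
 [-0.736 -0.296  0.609]]
tilt deg 42.6 dir az -111.1
5 rows of [-2.3 34.8  5.9] 35.3
10 rows of [18.2 32.1  4.8] 37.2
```

Request:
send_rows --pt "-2.3 34.8 6 0 0" --pt "-2.3 34.8 6 0 0" --pt "-2.3 34.8 6 0 0" --pt "-2.3 34.8 6 0 0" --pt "-2.3 34.8 6 0 0"

```text
t: 21.97
tcp_pos: [0.3003, 0.2797, 0.4502]
orientation: [0.484, 0.914, -1.602]
ft_force: [0.4, 1.6, 0.9]
finger_gap: 0.0002
```

Request:
send_rows --pt "18.2 32.1 4.8 0 0" --pt "18.2 32.1 4.8 0 0" --pt "18.2 32.1 4.8 0 0" --pt "18.2 32.1 4.8 0 0" --pt "18.2 32.1 4.8 0 0"

```text
t: 22.38
tcp_pos: [0.4348, 0.1993, 0.3496]
orientation: [0.484, 0.914, -1.602]
ft_force: [-0.1, 0.6, 0.3]
finger_gap: 0.0004
```

Request:
send_rows --pt "18.2 32.1 4.8 0 0" --pt "18.2 32.1 4.8 0 0" --pt "18.2 32.1 4.8 0 0" --pt "18.2 32.1 4.8 0 0" --pt "18.2 32.1 4.8 0 0"

```text
t: 22.8
tcp_pos: [0.5699, 0.1192, 0.2496]
orientation: [0.484, 0.914, -1.602]
ft_force: [0.4, 0.4, 0.0]
finger_gap: 0.0006
```

Request:
send_rows --pt "0 0 0 0.1 0" --pt "0 0 0 0.1 0" --pt "0 0 0 0.1 0" --pt "0 0 0 0 0" --pt "0 0 0 0 0"

```text
t: 23.22
tcp_pos: [0.5687, 0.1203, 0.2506]
orientation: [0.69, 0.677, -1.747]
ft_force: [0.0, -0.5, -0.5]
finger_gap: 0.0002
```

```bash
python3 o.py; cat > b.py <<'E'
from h import *
o=np.array([.539,-.0738,0]);yaw=-1.785;c,sn=np.cos(yaw),np.sin(yaw); B=np.array([[c,-sn,0],[sn,c,0],[0,0,1]])
s=status.observe(); M=R.from_rotvec(s['orientation']).as_matrix()
Mb=B.T@M; p=B.T@(s['tcp_pos']-o)*1000
print('t',s['t'],'tcp box mm',p.round(1)); print('tool in box\n',Mb.round(3))
for nm,q in {'Ftip+':(0,13.5,16),'Ftip-':(0,-13.5,16),'low+':(0,13.5,-16),'low-':(0,-13.5,-16),'bodyF+':(-79,89,38),'bodyF-':(-79,-89,38),'bodyR+':(-79,89,-38),'bodyR-':(-79,-89,-38)}.items(): print(nm,(p+Mb@np.array(q)).round(1))
import sys
if len(sys.argv)>1: print('tool delta', (Mb.T@(np.array(eval(sys.argv[1]))-p)).round(1))
print('tool dir of box x,y,z', Mb.T.round(3).T.tolist())
E
python3 b.py "(-142,0,120)"; python3 st.py g8.png
```

```text
23.2167 [0.5687 0.1203 0.2506] [ 0.3954  0.4133  1.7553 -0.5108  1.5439  0.7761]
[[-0.244  0.962 -0.118]
 [-0.631 -0.25  -0.734]
 [-0.736 -0.105  0.669]]
tilt deg 42.6 dir az -111.1
t 23.2167 tcp box mm [-195.9  -12.2  250.6]
tool in box
 [[ 0.669  0.04   0.742]
 [-0.104  0.994  0.041]
 [-0.736 -0.105  0.669]]
Ftip+ [-183.5    1.8  259.9]
Ftip- [-184.6  -25.   262.7]
low+ [-207.3    0.5  238.5]
low- [-208.4  -26.3  241.3]
bodyF+ [-217.    86.   324.9]
bodyF- [-224.1  -90.9  343.5]
bodyR+ [-273.4   82.9  274. ]
bodyR- [-280.6  -94.   292.7]
tool delta [130.9  28.  -46.8]
tool dir of box x,y,z [[0.669, 0.04, 0.742], [-0.104, 0.994, 0.041], [-0.736, -0.105, 0.669]]
23.3167 [0.56865135 0.12035123 0.25075548] [ 0.396  0.413  1.755 -0.511  1.544  0.776] 0.0007715162186012531
[[-0.244  0.963 -0.118]
 [-0.631 -0.25  -0.734]
 [-0.736 -0.105  0.669]]
box xy mm -196.0 -12.3
to spot, tool mm [250.8  42.5 -92.2]
```

View pics/g8.png

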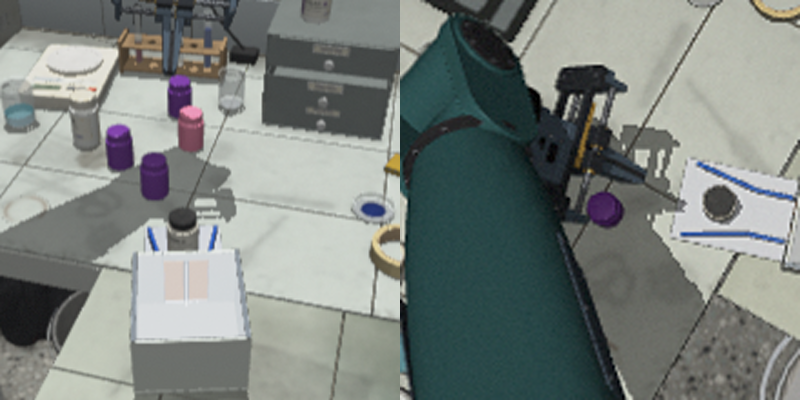

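Request:
send_rows --pt "26.4 5.6 -9.1 0 0" --pt "26.4 5.6 -9.1 0 0" --pt "26.4 5.6 -9.1 0 0" --pt "26.4 5.6 -9.1 0 0" --pt "26.4 5.6 -9.1 0 0"

```text
t: 23.73
tcp_pos: [0.5688, 0.0629, 0.1193]
orientation: [0.691, 0.677, -1.746]
ft_force: [0.5, 0.7, -0.4]
finger_gap: 0.0006
```

Request:
send_rows --pt "13 1.9 -12 0 0" --pt "13 1.9 -12 0 0" --pt "13 1.9 -12 0 0" --pt "9 1.3 -8 0 0" --pt "0 0 0 0 0"

```text
t: 24.15
tcp_pos: [0.568, 0.0631, 0.0528]
orientation: [0.688, 0.677, -1.749]
ft_force: [-0.7, -0.2, -0.1]
finger_gap: 0.0005
```

```bash
python3 b.py "(-140,0,30)"; python3 st.py g9.png
```

```text
t 24.15 tcp box mm [-139.9   -0.7   52.8]
tool in box
 [[ 0.67   0.041  0.741]
 [-0.106  0.994  0.041]
 [-0.735 -0.106  0.67 ]]
Ftip+ [-127.5   13.4   62. ]
Ftip- [-128.6  -13.5   64.9]
low+ [-151.2   12.    40.6]
low- [-152.3  -14.8   43.5]
bodyF+ [-161.    97.7  126.8]
bodyF- [-168.4  -79.2  145.7]
bodyR+ [-217.4   94.6   75.9]
bodyR- [-224.7  -82.3   94.8]
tool delta [ 16.6   3.1 -15.3]
tool dir of box x,y,z [[0.67, 0.041, 0.741], [-0.106, 0.994, 0.041], [-0.735, -0.106, 0.67]]
24.25 [0.56925098 0.06345006 0.05501856] [ 0.318  0.658  1.82  -0.585  1.25   0.892] 9.814896969054324e-05
[[-0.244  0.962 -0.12 ]
 [-0.632 -0.252 -0.733]
 [-0.736 -0.103  0.669]]
box xy mm -140.5 0.4
to spot, tool mm [71.   7.2 -3. ]
```

View pics/g9.png

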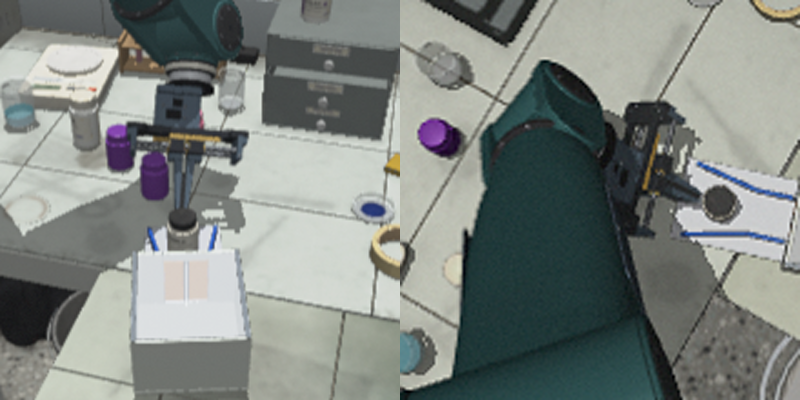

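Request:
send_rows --pt "6 0.8 -5.6 0 0" --pt "6 0.8 -5.6 0 0" --pt "5 0.7 -4.6 0 0" --pt "0 0 0 0 0" --pt "0 0 0 0 0"

```text
t: 24.67
tcp_pos: [0.5689, 0.0636, 0.0311]
orientation: [0.691, 0.675, -1.749]
ft_force: [-0.1, 0.2, -0.0]
finger_gap: 0.0003
```

Request:
send_rows --pt "4 0.2 4.4 0 0" --pt "5.4 0.3 5.9 0 0" --pt "6.7 0.4 7.4 0 0" --pt "6.7 0.4 7.4 0 0" --pt "6.7 0.4 7.4 0 0"

```text
t: 25.08
tcp_pos: [0.5594, 0.0195, 0.0315]
orientation: [0.692, 0.674, -1.748]
ft_force: [0.5, 1.2, 0.7]
finger_gap: 0.0005
```

```bash
python3 b.py; python3 st.py g10.png
```

```text
t 25.0833 tcp box mm [-95.5   0.1  31.5]
tool in box
 [[ 0.669  0.043  0.742]
 [-0.105  0.994  0.037]
 [-0.736 -0.102  0.669]]
Ftip+ [-83.   14.1  40.8]
Ftip- [-84.2 -12.8  43.5]
low+ [-106.8   12.9   19.4]
low- [-107.9  -14.    22.1]
bodyF+ [-116.3   98.2  105.9]
bodyF- [-123.9  -78.7  124.2]
bodyR+ [-172.7   95.4   55.1]
bodyR- [-180.3  -81.5   73.3]
tool dir of box x,y,z [[0.669, 0.043, 0.742], [-0.105, 0.994, 0.037], [-0.736, -0.102, 0.669]]
25.1833 [0.55886865 0.01899259 0.031346  ] [ 0.258  0.672  1.865 -0.633  1.183  0.898] 0.000856202914036399
[[-0.246  0.962 -0.122]
 [-0.631 -0.254 -0.733]
 [-0.736 -0.103  0.67 ]]
box xy mm -94.9 -0.3
to spot, tool mm [ 23.    3.5 -21.1]
```

View pics/g10.png

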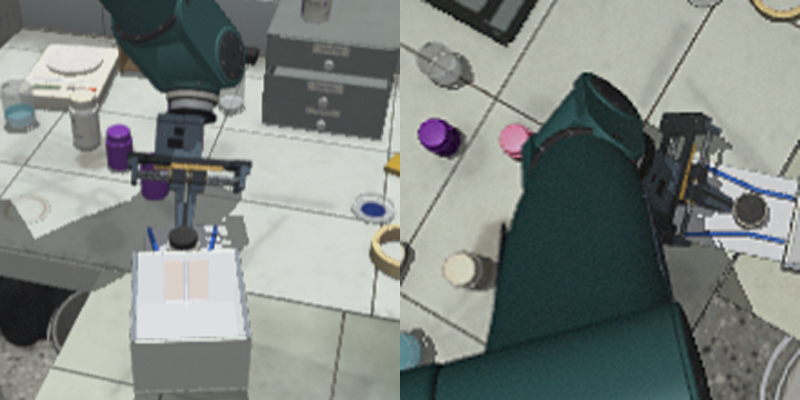

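Request:
send_rows --pt "7.1 0.5 7 0 0" --pt "7.1 0.5 7 0 0" --pt "7.1 0.5 7 0 0" --pt "7.1 0.5 7 0 0" --pt "7.1 0.5 7 0 0"

```text
t: 25.6
tcp_pos: [0.549, -0.0289, 0.0283]
orientation: [0.692, 0.674, -1.748]
ft_force: [1.0, 5.0, 3.4]
finger_gap: 0.0002
```

```bash
python3 b.py|head -5; python3 st.py g11.png
```

```text
t 25.6 tcp box mm [-46.    0.2  28.3]
tool in box
 [[ 0.669  0.042  0.742]
 [-0.104  0.994  0.037]
 [-0.736 -0.102  0.669]]
25.7 [ 0.5484848  -0.02938809  0.0282002 ] [ 0.187  0.655  1.91  -0.686  1.136  0.883] 0.00017580717451115557
[[-0.245  0.962 -0.122]
 [-0.631 -0.254 -0.733]
 [-0.736 -0.103  0.669]]
box xy mm -45.4 -0.2
to spot, tool mm [-12.4   0.9 -55.7]
```

View pics/g11.png

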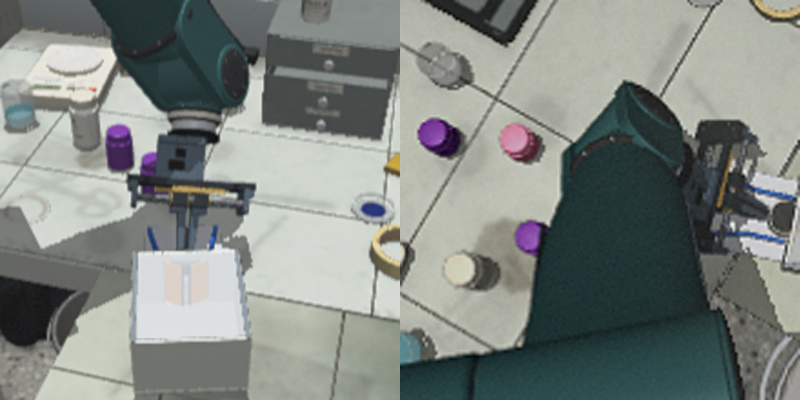

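Request:
send_rows --pt "6.7 0.4 7.4 0 0" --pt "6.7 0.4 7.4 0 0" --pt "6.7 0.4 7.4 0 0" --pt "6.7 0.4 7.4 0 0" --pt "6.7 0.4 7.4 0 0"

```text
t: 26.12
tcp_pos: [0.538, -0.0779, 0.0282]
orientation: [0.691, 0.675, -1.749]
ft_force: [0.5, 1.8, 0.6]
finger_gap: 0.0005
```

```bash
python3 b.py|head -14; python3 st.py g12.png >/dev/null
```

```text
t 26.1167 tcp box mm [ 4.2 -0.1 28.2]
tool in box
 [[ 0.669  0.042  0.742]
 [-0.105  0.994  0.038]
 [-0.736 -0.103  0.669]]
Ftip+ [16.6 13.9 37.5]
Ftip- [ 15.5 -13.   40.3]
low+ [-7.1 12.7 16.1]
low- [ -8.3 -14.2  18.9]
bodyF+ [-16.7  98.  102.6]
bodyF- [-24.3 -78.9 120.9]
bodyR+ [-73.1  95.2  51.7]
bodyR- [-80.6 -81.7  70. ]
tool dir of box x,y,z [[0.669, 0.042, 0.742], [-0.105, 0.994, 0.038], [-0.736, -0.103, 0.669]]
```

View pics/g12.png

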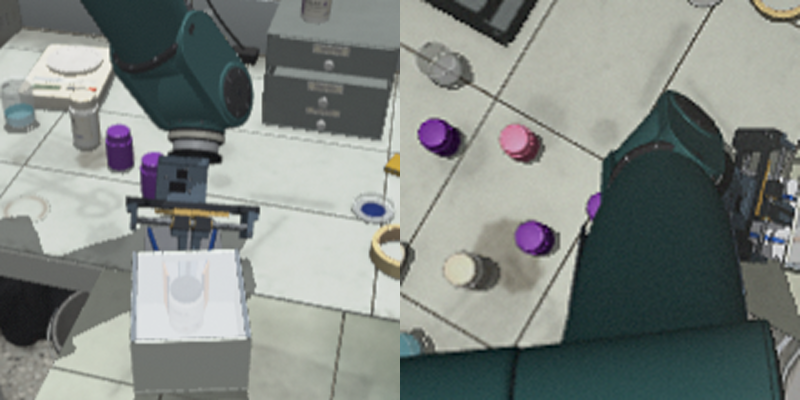

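Request:
send_rows --pt "3.9 0.2 3.9 0 0" --pt "3.6 0.2 3.6 0 0" --pt "2.7 0.2 3 0 0" --pt "2.7 0.2 3 0 0" --pt "0 0 0 0 0"

```text
t: 26.63
tcp_pos: [0.5342, -0.0955, 0.0277]
orientation: [0.692, 0.674, -1.748]
ft_force: [0.7, -0.2, 0.6]
finger_gap: 0.0008
```

```bash
python3 b.py|head -14; python3 st.py g13.png >/dev/null
```

```text
t 26.6333 tcp box mm [22.3 -0.  27.7]
tool in box
 [[ 0.669  0.043  0.742]
 [-0.105  0.994  0.037]
 [-0.736 -0.103  0.669]]
Ftip+ [34.7 14.  37. ]
Ftip- [ 33.5 -12.9  39.8]
low+ [11.  12.8 15.6]
low- [  9.8 -14.1  18.4]
bodyF+ [  1.4  98.1 102.1]
bodyF- [ -6.2 -78.8 120.4]
bodyR+ [-55.   95.3  51.3]
bodyR- [-62.6 -81.6  69.5]
tool dir of box x,y,z [[0.669, 0.043, 0.742], [-0.105, 0.994, 0.037], [-0.736, -0.103, 0.669]]
```

View pics/g13.png

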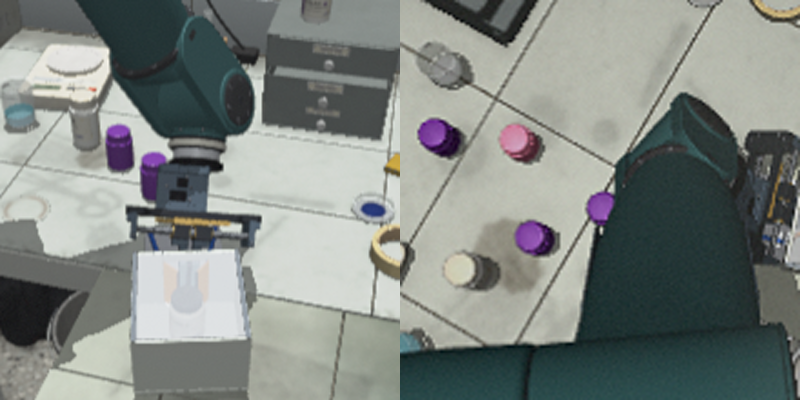

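```bash
python3 - <<'E'
from h import *
g=grab('side')
cv2.imwrite('pics/in.png',cv2.resize(cv2.cvtColor(g['color'],4)[205:300,235:335],None,fx=6,fy=6,interpolation=2))
o=np.array([.539,-.0738]);c,s=np.cos(-1.785),np.sin(-1.785)
for uv in[(282.9,243.9)]:
    d=plane(g,uv,.076)[:2]-o; print(d@[c,s],d@[-s,c])
for x in(28,35,58): print(x,proj(g,[[o[0]+c*x/1000,o[1]+s*x/1000,.076]]))
E
```

```text
0.06349451474544596 -0.001444223277964415
28 [[282.82118924 232.98506495]]
35 [[282.95793247 235.08379996]]
58 [[283.41831371 242.14988691]]
```

View pics/in.png

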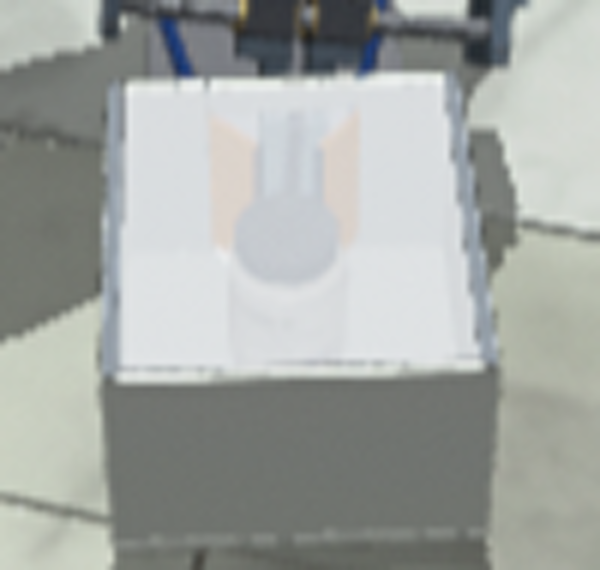

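Request:
send_rows --pt "-4 -0.2 -4.4 0 0" --pt "-10 -0.6 -11.1 0 0" --pt "-13.4 -0.8 -14.8 0 0" --pt "-13.4 -0.8 -14.8 0 0" --pt "-13.4 -0.8 -14.8 0 0"

```text
t: 27.2
tcp_pos: [0.552, -0.014, 0.0278]
orientation: [0.692, 0.675, -1.748]
ft_force: [-0.4, -0.2, -0.6]
finger_gap: 0.0005
```

Request:
send_rows --pt "-13.4 -0.8 -14.8 0 0" --pt "-20 -2 0 0 0" --pt "-25 -3 0 0 0" --pt "-25 -3 0 0 0" --pt "-25 -3 0 0 0"

```text
t: 27.62
tcp_pos: [0.5685, 0.0684, 0.0996]
orientation: [0.691, 0.676, -1.748]
ft_force: [0.0, -0.4, 0.3]
finger_gap: 0.0006
```

```bash
python3 b.py|head -6; python3 - <<'E'
from h import *
g=grab('side');f=grab('top','tt.png')
cv2.imwrite('pics/in2.png',np.hstack([cv2.resize(cv2.cvtColor(g['color'],4)[205:300,235:335],(500,475),interpolation=2),cv2.resize(cv2.cvtColor(f['color'],4)[185:260,260:360],(300,475*300//500),interpolation=2).repeat(1,0) if 0 else cv2.resize(cv2.cvtColor(f['color'],4)[170:270,260:325],(300,475),interpolation=2)]))
E
```

```text
t 27.6167 tcp box mm [-145.3   -1.4   99.6]
tool in box
 [[ 0.669  0.042  0.742]
 [-0.105  0.994  0.038]
 [-0.736 -0.103  0.669]]
Ftip+ [-132.8   12.7  108.9]
```

View pics/in2.png

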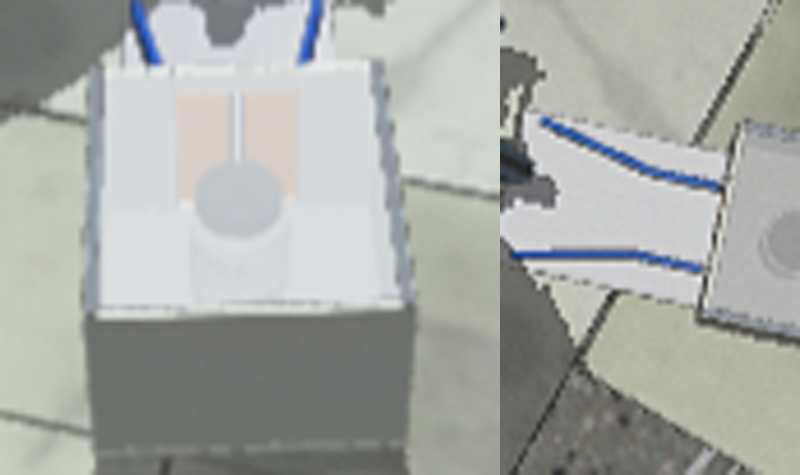

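Request:
send_rows --pt "-20 0 0 0 0" --pt "-20 0 0 0 0" --pt "-20 0 0 0 0" --pt "-20 0 0 0 0" --pt "-10 0 0 0 0"

```text
t: 28.13
tcp_pos: [0.5913, 0.1247, 0.166]
orientation: [0.693, 0.675, -1.747]
ft_force: [-0.6, 0.8, 0.1]
finger_gap: 0.0004
```

Request:
send_rows --pt "0 0 0 0 0" --pt "0 0 0 0 0" --pt "0 0 0 0 0" --pt "0 0 0 0 0" --pt "0 0 0 0 0"

```text
t: 28.55
tcp_pos: [0.5902, 0.1224, 0.1643]
orientation: [0.691, 0.675, -1.749]
ft_force: [-0.3, 0.0, -0.2]
finger_gap: 0.0006
```

```bash
python3 - <<'E'
from h import *
g=grab('side','fs.png');f=grab('top','ft.png'); a=cv2.imread('pics/side0.png'); b=cv2.imread('pics/top0.png')
cv2.imwrite('pics/fin.png',cv2.resize(np.hstack([cv2.imread('pics/fs.png'),cv2.imread('pics/ft.png')]),(800,300)))
# cream / yellow / dropper diffs between start and end (small windows)
for n,p,q,w in(('cream side','side0','fs',(215,130,240,165)),('yellow side','side0','fs',(270,340,310,395)),('dropper side','side0','fs',(360,312,388,358)),('yellow top','top0','ft',(392,226,416,250)),('dropper top','top0','ft',(386,178,406,198))):
    A,B=[cv2.imread(f'pics/{z}.png')[w[1]:w[3],w[0]:w[2]].astype(np.float32).mean(2) for z in(p,q)]
    print(n,np.abs(A-B).mean().round(2),cv2.phaseCorrelate(A,B))
# jar in box
d=cv2.cvtColor(f['color'],cv2.COLOR_RGB2GRAY)
cv2.imwrite('pics/fb.png',cv2.resize(cv2.cvtColor(f['color'],4)[190:250,295:360],None,fx=8,fy=8,interpolation=2))
E
```

```text
cream side 1.41 ((0.4552936641903873, -0.025123509942194033), 1.0009616109397677)
yellow side 1.52 ((-0.004167990176995318, -0.010062143308573468), 0.997330288340648)
dropper side 1.29 ((0.020097691081920388, -0.0010849459911383974), 0.994577268924978)
yellow top 18.02 ((0.005976392245029771, 0.044078511942093), 0.9813625330312384)
dropper top 13.63 ((0.09783881598128552, -0.06578049584069845), 0.9983616572618484)
```

View pics/fin.png

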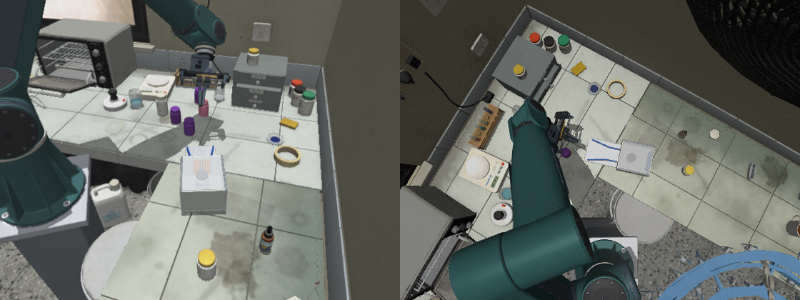

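View pics/fb.png

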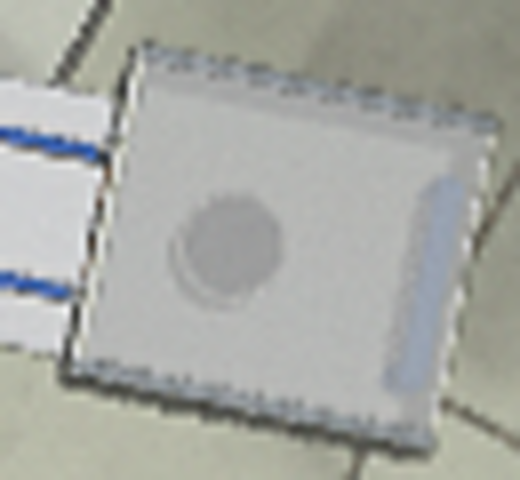

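```bash
python3 -c "
from h import *
print(job.close_job())"
```

```text
the job is handed in; nothing more can be done
None
```

The black-capped jar is inside the dry box, upright, with both flaps shut behind it. I handed the job in at about t = 28.7 s.

**What I did**
- I gripped the jar on the open worktop, stood it on the apron between the guides and let go.
- The moves allow no tilt command. I drove the arm against its joint-1 stop (+2.77 rad), which made it tilt the fingers about 43° forward, and the tilt held afterwards.
- I then pushed the jar through the flaps with closed fingers below the lintel, and backed out.

**Last checks**
- **Jar and flaps:** the side view shows the flaps flush, as at the start. The jar's centre was about 58–65 mm behind the front face, so its rear side is about 35–42 mm inside; 28 mm is needed.
- **Bystanders:** the yellow jar and the dropper show no shift between the first and last pictures. The cream jar's window showed about 0.45 px sideways, roughly 1 mm, which I take as measurement noise because nothing touched it.

**What went wrong or disagreed**
- While gripping the jar I first moved down instead of up, and the fingertips touched the bench at about 16 N in all. I released, checked the jar was upright in place, and gripped again.
- Joint 1 read 2.7725 rad at its stop, against the stated 2.77. I took this as rounding of the limit.
- The two estimates of the jar's depth, from the fingertips (58 mm) and from the picture (63–65 mm), differ by 5–7 mm. Both are deep enough.

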